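# Show a pump adapter plate to the inspection camera

## Task

Take the tallest of the three aluminium pump adapter plates out of the slotted rack, drawing it straight up from its slot, and hold it up for the inspection camera: plate upright, its O-ring side squarely facing the lens, the big bore centred on the lens axis, 12 cm in front of the lens. Finish while still holding it there, quite still, clear of the rack and the camera, for the picture to be taken; do not touch the camera or its stand, and leave the other two plates in their slots and the two loose hose adapters where they are.

Things in the scene. Friction and masses are not known exactly. Their poses are not given: they have to be found in the camera images.
- plate: the tallest plate, the one to show: flat, loose, aluminium, 0.2-0.4 kg, 100 mm wide (y), 140 tall (z), 10 thick (x). Origin: middle of its lower edge, mid-thickness; z up the plate, x out of the O-ring side. 56 mm bore centred 60 mm above the lower edge, ringed by a black O-ring (70 mm) on the +x side. Small bolt holes near its sides. Gripped across its thickness in the solid strip 97 to 140 mm up
- plate_face (a point): centre of the tall plate's bore on the plane of the O-ring side, 60 mm above the lower edge and 5 mm in front of mid-thickness; axes as plate (x straight out of the O-ring side, z up the plate)
- plate_top (a point): middle of the tall plate's top edge, 140 mm above its lower edge, mid-thickness; axes as plate
- plate_mid: one of the other plates, the same make: 100 mm wide, 110 mm tall, 10 mm thick, 40 mm bore; origin at the centre of its lower edge, axes as plate. It stays in its slot
- plate_low: the shortest plate: 100 mm wide, 92 mm tall, 10 mm thick, 34 mm bore; origin at the centre of its lower edge, axes as plate. It stays in its slot
- rack: black rack, fixed; 224 mm long (x), 136 wide (y), 72 high. A 12 mm base carries two side cheeks with upright open-topped slots 13 mm wide at x = -75, -25, 25, 75 mm. Plates stand across it, side edges in the slots, lower edges on the base, O-rings to the rack's +x; free once lifted 60 mm. Which of the first three slots holds which plate varies; the last is empty. Origin: centre of underside
- camera_stand: inspection camera on a column stand, fixed: steel base 170 x 120 x 14 mm (x from -55 to 115), 25 mm column 344 mm high at x = 80 mm, carrying the camera (50 mm square housing, black lens inside a 72 mm ring light) at a height that varies. It looks level, along its own -x. Origin: on the bench under the middle of the camera
- lens (a point): centre of the front of the camera's lens, 190 to 250 mm above the bench; the camera looks along this point's -x, level; z is up. Lens and ring light are the foremost part of the camera; behind it housing and clamp reach 36 mm above and below the lens axis at most
- adapter_big: loose steel hose adapter standing on the bench: hexagon of 49 mm across corners between two threads, 62 mm high; origin at the centre of its underside. To be left alone
- adapter_small: smaller loose steel hose adapter standing on the bench: hexagon of 39 mm across corners, 49 mm high; origin at the centre of its underside. To be left alone

How it is judged:
On the way:
1. the tall plate is drawn straight up out of its slot: its lower edge is above the rack's cheeks, still over the rack and upright (z of plate in the frame of rack above 0.073 m and y of plate in the frame of rack between -0.04 and 0.04 m and x of plate in the frame of rack between -0.12 and 0.12 m and angle between plate's own z axis and vertical below 0.25 rad), for 0.05 s.
At the end, for the whole second after the job is handed in: Tall plate held still in the fingers, in the air, clear of rack and camera; O-ring side to the lens at 120 +-20 mm, bore within 12 mm of the lens axis sideways and in height, square and upright within 0.12 rad; other plates and adapters within 20 mm of their starts (x of lens in the frame of plate_face between 0.1 and 0.14 m and y of plate_face in the frame of lens between -0.012 and 0.012 m and z of plate_face in the frame of lens between -0.012 and 0.012 m and angle between the x axis of plate_face and the x axis of lens, either way round below 0.12 rad and angle between plate's own z axis and vertical below 0.12 rad and contact force between plate and the fingers above 1 N and contact force between plate and rack below 0.2 N and contact force between plate and camera_stand below 0.2 N and height (world z) of plate above 0.1 m and linear speed of plate below 0.02 m/s and angular speed of plate below 0.15 rad/s and distance of each of plate_mid, plate_low, adapter_big, adapter_small from where it was at the start of the episode below 0.02 m); the arm keeps its last pose, push and grip.
It fails at once if the camera or its stand is touched (more than 2 N) (contact force between camera_stand and anything else above 2 N).
It fails at once if another plate is moved by more than 20 mm (distance of any of plate_mid, plate_low from where it was at the start of the episode above 0.02 m).
It fails at once if a loose adapter is moved by more than 20 mm (distance of any of adapter_big, adapter_small from where it was at the start of the episode above 0.02 m).
It also fails if it takes over 38 s, if anything falls off the work surface, if the arm or the gripper's body presses on something with over 40 N, if the wrist force passes 120 N, or if a joint passes its speed limit or range.

## Robot

A 6-joint arm with a two-finger parallel gripper is mounted at the origin on the work surface. World frame = base frame: x ahead of the robot, y to its left, z up, the work surface at z = 0. Lengths are in m, angles in rad, forces in N, time in s.
With the tool pointing down it reaches from about 0.35 to 0.775 m from the base axis. Payload 7.3 kg.
Tool frame: the origin (TCP) lies at the centre of the arm's flange, where the gripper is bolted on; the fingertips stand 178 mm ahead of it and the grasp point (between the pads) lies robot.pinch_z ahead of it (robot.pinch_z is the distance from the TCP to the grasp point, in m); x points along the fingers, z is the direction in which the jaws open and shut, and the axes are right-handed (so a half turn about x gives the same grasp; the last joint's range is limited). The gripper opens to 92 mm and grips with 3 to 60 N. Pads are 19 mm wide; open, the fingers measure 130 mm over their backs; the gripper's body (75 mm by 190 mm) begins 47 mm behind the grasp point.
Start: joints at [1.114, 0.342, 1.524, -0, 1.275, -0.146], TCP at [0.161, 0.5, 0.405] pointing down, gripper open.
Joint ranges: [-2.53, 2.53], [-0.77, 2.02], [0.04, 2.7], [-1, 4.14], [0.28, 2.66], [-3.11, 3.11]. Speed limits (rad/s): [2.57, 2.57, 3.14, 3.14, 3.14, 3.14].

## Interface

Orientations are given as [roll, pitch, yaw] about the fixed x, y, z axes, in that order (R = Rz(yaw) Ry(pitch) Rx(roll)).
In Python, from cell import robot gives the robot as it stands.
- The arm moves only by the shell command python3 -m jog 'ROWS' [FORCE]. ROWS is JSON, a list of rows, each an object of numbers: "fingers": the closure, from 0 (fully open) to 1 (shut); "x", "y", "z": the shift along the tool's x, y, z in cm; "spin": the turn about the tool's x in degrees. A call has 1 to 5 rows; each row is the pose to reach, as a shift and turn from the pose commanded when the call began, along the tool's axes at that moment; what a row does not reach only later rows make up. A row lasts 1/8 s, in which the tool goes at most 62.5 mm and 10.7 degrees, less where a joint would pass 70% of its speed; a pose out of reach is approached as far as the arm can. A call with a gripper value outside its range is refused whole. The fingers move at their own pace and stop on an object; FORCE is the grip in N (left out, the last holds). Time passes only in rows, so rows that repeat a pose let the fingers close. It gives the time, the measured TCP pose, the force and the opening at its end, in the units of the state.
- robot.observe(): the state, without advancing time (a new reading comes with each control period).
- robot.read_camera(name): name is "scene" or "top" or "wrist"; returns a dict with "color" (420x560x3 uint8, red, green, blue), "mtx" (3x3 intrinsics, pixels), "view" (4x4, takes a point from world to camera coordinates); the wrist camera has in their place "T_tool_cam" (4x4, takes a point from camera to tool coordinates, whose origin is the TCP and whose axes are the tool frame's). Camera axes: x right, y down, z forward; pixel columns grow to the right and rows downward; lengths in m; the calibration is good to about 2 mm. A picture is of the moment at which its call begins: read the wrist's pose just before it. There is no depth.
- robot.hand_in(): hands the job in, once; it reports no verdict.
Trained networks look in a picture, given as the dict that the camera call returned (one of the last four; its "shot" number tells which), for a name from the list of things; names that differ only in an ending like _2 or _b are one class to them, and where a whole thing is asked for, a point or a joint stands for the part that bears it (a point fixed in the world has none). Each returns a list of dicts, best first, with "conf" (0 to 1); they miss things now and then, are a little off and sometimes report something else, mostly with a low value. They report only what shows in the picture. A call takes as long as a camera call.
- robot.look_for(target, picture): "xy" ([column, row] in pixels, amid what is visible of it).
The state is a dict: "time": time; "qpos": joint angles; "qvel": joint speeds; "joint_efforts": joint torques, N m; "tool_pos": TCP position; "tool_rot": TCP orientation; "contact_force": force on the tool from outside, world axes, zero at the start; "torque": the same for the moment, N m; "opening": finger opening in m.
Only numpy, scipy, OpenCV 4.12 (cv2) and the standard library are available. Lean on these libraries where they do the work, as an engineer would, in place of code of your own. Each camera call takes 0.05 s, during which the arm holds its last target. There are 200 camera calls.

## Working session

There is one attempt and no reset: what is moved stays moved. The work goes in short steps, Python scripts to look and compute and a shell command to move; the robot and the scene stay as the last step left them, time stands still between calls to the robot, and variables do not carry over. Pictures are saved under pics/ and viewed, on a budget of 10 in all, crops included, one or two more only if the job needs it, and the job is handed in when it is done.

```bash
ls; mkdir -p pics
python3 - <<'E'
from cell import robot
import cv2,numpy as np
print(robot.observe(), robot.pinch_z)
for n in ["scene","top"]:
    p=robot.read_camera(n)
    cv2.imwrite(f"pics/{n}0.png",p["color"][:,:,::-1])
    print(n,np.round(p["mtx"],1).tolist(),np.round(p["view"],3).tolist())
    for t in ["plate","plate_face","plate_top","plate_mid","plate_low","rack","camera_stand","lens","adapter_big","adapter_small"]:
        print(t,[(np.round(d["xy"]).tolist(),round(d["conf"],2)) for d in robot.look_for(t,p)[:3]])
E
```

```text
pics
{'time': 0.0, 'qpos': array([ 1.11402100e+00,  3.42694439e-01,  1.52501124e+00, -2.00062803e-05,
        1.27537067e+00, -1.45986710e-01]), 'qvel': array([-0.00016943, -0.00125456, -0.0005415 , -0.00017451, -0.00024237,
        0.00026483]), 'joint_efforts': array([-1.80172092e-04, -4.31245673e+01, -2.44222605e+01,  7.17851752e-02,
        5.59513690e-02, -1.25742054e-04]), 'tool_pos': array([0.16046448, 0.49973409, 0.40406145]), 'tool_rot': array([ 3.00849931,  1.56931251, -2.01467245]), 'contact_force': array([0.36028656, 0.18896233, 0.55138314]), 'torque': array([-0.00915968, -0.04438883,  0.01878336]), 'opening': 0.09169139415540592} 0.1592
scene [[499.6, 0.0, 278.2], [0.0, 499.6, 205.1], [0.0, 0.0, 1.0]] [[-0.887, 0.461, 0.012, 0.497], [0.245, 0.494, -0.834, -0.045], [-0.39, -0.737, -0.551, 1.339], [0.0, 0.0, 0.0, 1.0]]
plate [([254.0, 148.0], 0.9)]
plate_face [([253.0, 148.0], 0.79)]
plate_top [([253.0, 152.0], 0.74)]
plate_mid [([219.0, 163.0], 0.81), ([254.0, 150.0], 0.53)]
plate_low [([235.0, 161.0], 0.6)]
rack [([224.0, 186.0], 0.9)]
camera_stand [([409.0, 340.0], 0.94)]
lens [([407.0, 302.0], 0.94)]
adapter_big [([341.0, 214.0], 0.81), ([221.0, 163.0], 0.41)]
adapter_small [([220.0, 265.0], 0.7)]
top [[419.4, 0.0, 275.9], [0.0, 419.4, 202.7], [0.0, 0.0, 1.0]] [[-0.025, -0.999, 0.037, 0.052], [-0.998, 0.023, -0.061, 0.57], [0.06, -0.039, -0.997, 0.935], [0.0, 0.0, 0.0, 1.0]]
plate [([427.0, 236.0], 0.83)]
plate_face [([430.0, 239.0], 0.69), ([303.0, 285.0], 0.5)]
plate_top [([426.0, 235.0], 0.9), ([281.0, 142.0], 0.59), ([306.0, 290.0], 0.56)]
plate_mid [([420.0, 193.0], 0.63)]
plate_low [([418.0, 214.0], 0.67), ([92.0, 204.0], 0.17)]
rack [([412.0, 201.0], 0.86), ([305.0, 285.0], 0.5)]
camera_stand [([92.0, 205.0], 0.59)]
lens [([77.0, 206.0], 0.95), ([278.0, 141.0], 0.41)]
adapter_big [([304.0, 285.0], 0.77), ([428.0, 238.0], 0.36)]
adapter_small [([281.0, 143.0], 0.47)]
```

View pics/scene0.png

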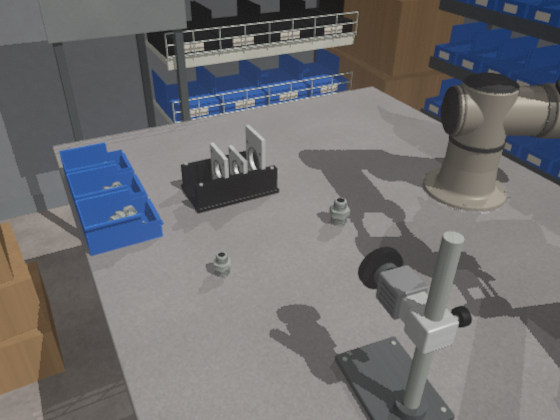

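View pics/top0.png

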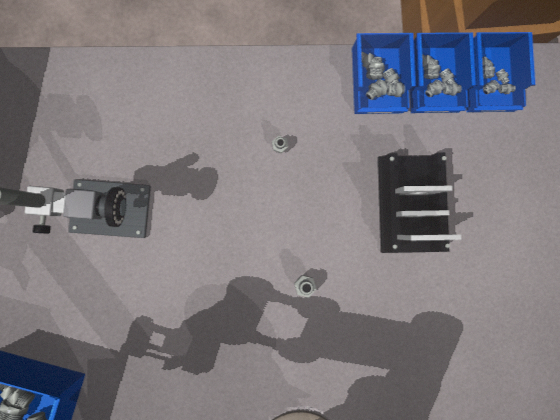

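```bash
cat > h.py <<'E'
from cell import robot
import cv2,numpy as np
from scipy.spatial.transform import Rotation as R
def ray(p,uv,st=None):
    """origin, direction (world) of pixel ray"""
    d=np.linalg.inv(p["mtx"])@[uv[0],uv[1],1]
    if "view" in p: T=np.linalg.inv(p["view"])
    else: T=tool(st)@p["T_tool_cam"]
    return T[:3,3],T[:3,:3]@d
def tool(st):
    T=np.eye(4);T[:3,:3]=R.from_euler("xyz",st["tool_rot"]).as_matrix();T[:3,3]=st["tool_pos"];return T
def at_z(p,uv,z,st=None):
    o,d=ray(p,uv,st);return o+d*(z-o[2])/d[2]
def tri(rays):
    A=0;b=0
    for o,d in rays:
        d=d/np.linalg.norm(d);P=np.eye(3)-np.outer(d,d);A=A+P;b=b+P@o
    x=np.linalg.solve(A,b)
    return x,[round(np.linalg.norm(np.cross(x-o,d/np.linalg.norm(d)))*1000,1) for o,d in rays]
def proj(p,X,st=None):
    V=p["view"] if "view" in p else np.linalg.inv(tool(st)@p["T_tool_cam"])
    c=V[:3,:3]@np.asarray(X)+V[:3,3];u=p["mtx"]@c;return u[:2]/u[2]
E
python3 - <<'E'
from h import *
s=robot.read_camera("scene");t=robot.read_camera("top")
for n,a,b in [("lens",(407,302),(77,206)),("ptop",(253,152),(426,235)),("abig",(341,214),(304,285)),("asm",(220,265),(281,143))]:
    print(n,tri([ray(s,a),ray(t,b)]))
for z in (0,.072): print("rack corners z",z,[np.round(at_z(t,q,z),3).tolist() for q in [(379,155),(451,153),(380,252),(450,251)]])
st=robot.observe();T=tool(st);print(np.round(T,3));w=robot.read_camera("wrist");print(np.round(w["T_tool_cam"],3),np.round(w["mtx"],1).tolist())
a=s["color"][225:345,340:480,::-1];b=t["color"][160:250,20:160,::-1];c=t["color"][140:260,370:480,::-1];d=s["color"][110:220,170:290,::-1]
f=lambda i:cv2.resize(i,(400,300),interpolation=cv2.INTER_CUBIC)
cv2.imwrite("pics/crops.png",np.vstack([np.hstack([f(a),f(b)]),np.hstack([f(c),f(d)])]))
cv2.imwrite("pics/w0.png",w["color"][:,:,::-1])
E
```

```text
lens (array([0.56452755, 0.40738586, 0.1862393 ]), [np.float64(1.8), np.float64(1.8)])
ptop (array([ 0.49216453, -0.27370824,  0.09318102]), [np.float64(1.1), np.float64(1.1)])
abig (array([ 0.38382126, -0.01918859,  0.02154328]), [np.float64(1.6), np.float64(1.6)])
asm (array([0.70785885, 0.02266829, 0.01793492]), [np.float64(0.6), np.float64(0.6)])
rack corners z 0 [[0.679, -0.207, 0.0], [0.68, -0.379, 0.0], [0.452, -0.201, 0.0], [0.45, -0.365, 0.0]]
rack corners z 0.072 [[0.666, -0.186, 0.072], [0.668, -0.345, 0.072], [0.457, -0.18, 0.072], [0.455, -0.332, 0.072]]
[[ 0.    -0.952  0.306  0.161]
 [ 0.     0.306  0.952  0.5  ]
 [-1.    -0.     0.     0.405]
 [ 0.     0.     0.     1.   ]]
[[ 0.001 -0.272  0.962  0.021]
 [ 0.    -0.962 -0.272  0.074]
 [ 1.     0.001 -0.001  0.001]
 [ 0.     0.     0.     1.   ]] [[377.2, 0.0, 280.8], [0.0, 377.2, 204.9], [0.0, 0.0, 1.0]]
```

View pics/crops.png

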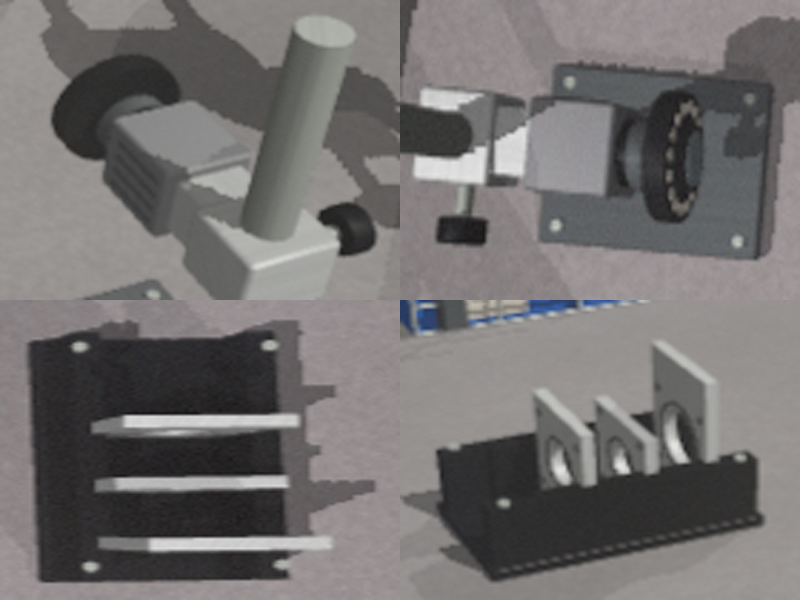

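Run:
```python
from h import *
s=robot.read_camera("scene");t=robot.read_camera("top")
print("ring",tri([ray(s,(380.3,267.8)),ray(t,(118.7,206.5))]))
B=[at_z(t,q,.014) for q in [(76,179.5),(149.5,185.5),(147.8,237.4),(69,232)]]
print(np.round(B,3).tolist(),[round(np.linalg.norm(B[i]-B[i-1]),3) for i in range(4)])
for i,j in((0,1),(3,2),(2,1),(3,0)): v=B[j]-B[i];print(np.degrees(np.arctan2(v[1],v[0])))
f=lambda x,y:(340+x/2.857,225+y/2.5)
P=[at_z(t,q,.152) for q in [(411.3,238),(460.8,236.8)]];print(np.round(P,4).tolist(),np.linalg.norm(P[0]-P[1]))
for z in(.072,.074):
  r=[at_z(t,(370+a/3.636,140+(b-300)/2.5),z) for a,b in [(78,347),(270,345),(282,565),(90,567)]];print(np.round(r,3).tolist(),np.round(np.mean(r,0),3))
```

```text
ring (array([0.55941893, 0.33246778, 0.19080767]), [np.float64(1.0), np.float64(1.0)])
[[0.633, 0.485, 0.014], [0.616, 0.322, 0.014], [0.5, 0.327, 0.014], [0.516, 0.5, 0.014]] [np.float64(0.118), np.float64(0.164), np.float64(0.117), np.float64(0.174)]
-95.94259650874089
-95.4196018970778
-2.2397536243990537
-7.246645650588784
[[0.4877, -0.2202, 0.152], [0.4875, -0.3189, 0.152]] 0.09866161891092286
[[0.657, -0.213, 0.072], [0.657, -0.33, 0.072], [0.466, -0.328, 0.072], [0.467, -0.212, 0.072]] [ 0.562 -0.271  0.072]
[[0.657, -0.213, 0.074], [0.657, -0.329, 0.074], [0.466, -0.327, 0.074], [0.467, -0.212, 0.074]] [ 0.562 -0.27   0.074]
```

View pics/w0.png

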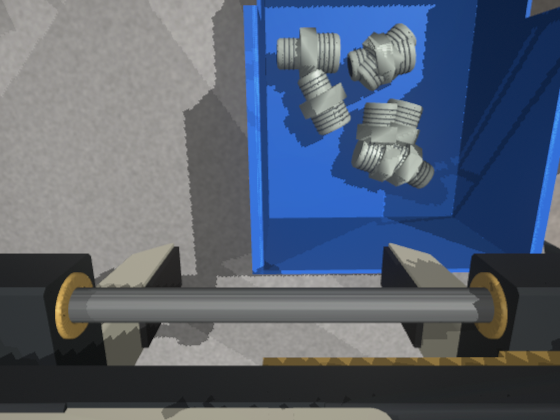

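```bash
python3 -m jog '[{"x":-3,"y":-2,"z":-1},{"x":-5.5,"y":-7,"z":-3},{"x":-5.5,"y":-12.5,"z":-5},{"x":-5.5,"y":-18,"z":-7},{"x":-5.5,"y":-23.5,"z":-9}]'; python3 -m jog '[{"y":-5.5,"z":-2},{"y":-11,"z":-4},{"y":-16.5,"z":-6},{"y":-21.5,"z":-8},{"y":-24.5,"z":-9}]'; python3 -m jog '[{"x":0},{"x":0}]'
python3 - <<'E'
from h import *
st=robot.observe();w=robot.read_camera("wrist");print(st["tool_pos"],st["tool_rot"],st["time"])
cv2.imwrite("pics/w1.png",w["color"][:,:,::-1])
print(proj(w,(.5594,.3325,.191),st),robot.look_for("lens",w))
E
```

```text
[0.16054639 0.49985838 0.4047602 ] [-0.52705765  1.57063825  0.73295222] 1.35
[235.60823756 711.62452996] []$[0]: bad value
$[0]: bad value
$[0]: bad value
```

View pics/w1.png

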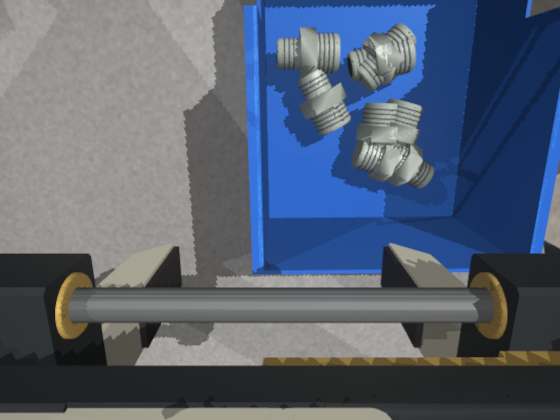

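The call was refused because each row needs all its keys, so nothing moved: the wrist picture is unchanged, with the bin below. I'll send it again with complete rows.

```bash
python3 -m jog '[{"fingers":0,"x":-3,"y":-2,"z":-1,"spin":0},{"fingers":0,"x":-5.5,"y":-7,"z":-3,"spin":0},{"fingers":0,"x":-5.5,"y":-12.5,"z":-5,"spin":0},{"fingers":0,"x":-5.5,"y":-18,"z":-7,"spin":0},{"fingers":0,"x":-5.5,"y":-23.5,"z":-9,"spin":0}]' && python3 -m jog '[{"fingers":0,"x":0,"y":-5.5,"z":-2,"spin":0},{"fingers":0,"x":0,"y":-11,"z":-4,"spin":0},{"fingers":0,"x":0,"y":-16.5,"z":-6,"spin":0},{"fingers":0,"x":0,"y":-21.5,"z":-8,"spin":0},{"fingers":0,"x":0,"y":-24.5,"z":-9,"spin":0}]' && python3 -m jog '[{"fingers":0,"x":0,"y":0,"z":0,"spin":0},{"fingers":0,"x":0,"y":0,"z":0,"spin":0}]'
python3 - <<'E'
from h import *
st=robot.observe();w=robot.read_camera("wrist");print(st["tool_pos"],st["tool_rot"],st["time"])
cv2.imwrite("pics/w2.png",w["color"][:,:,::-1])
print(proj(w,(.5594,.3325,.191),st),robot.look_for("lens",w))
E
```

```text
time: 2.08
tool_pos: [0.3579, 0.341, 0.46]
tool_rot: [-0.526, 1.57, 0.735]
contact_force: [0.3, 0.1, 0.6]
opening: 0.0918
time: 2.7
tool_pos: [0.5642, 0.1796, 0.4593]
tool_rot: [2.98, 1.571, -2.045]
contact_force: [-0.0, 0.9, 0.5]
opening: 0.0917
time: 2.95
tool_pos: [0.562, 0.1821, 0.4596]
tool_rot: [1.457, 1.57, 2.717]
contact_force: [0.4, 0.3, -0.3]
opening: 0.0914
[0.5620415  0.18208057 0.45955911] [1.45711134 1.56996006 2.71727338] 2.95
[498.20250607 139.64934237] [{'xy': [514.6, 138.0], 'conf': 0.55}]
```

View pics/w2.png

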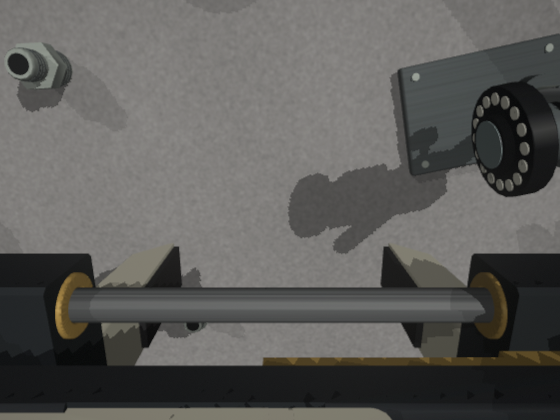

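Run:
```python
from h import *
st=robot.observe();s=robot.read_camera("scene");t=robot.read_camera("top");w=robot.read_camera("wrist")
g=lambda a,b:(lambda v:np.degrees(np.arctan2(v[1],v[0])))(at_z(w,b,.016,st)-at_z(w,a,.016,st))
print("y-ish",g((425,165),(416,76)),g((411,175),(401,70)),"x",g((416,76),(549,47)),g((401,70),(559,36)))
print(at_z(w,(416,76),.016,st),at_z(w,(425,165),.016,st),at_z(w,(549,47),.016,st))
c,e=tri([ray(s,(380.3,267.8)),ray(t,(118.7,206.5)),ray(w,(502,142),st)]);print("ring",c,e)
a=np.radians(85);n=np.array([-np.cos(a),-np.sin(a),0])
for d in(0,.005,.01,.015,.02):
  print(d,c+d*n,proj(w,c+d*n,st),proj(t,c+d*n))
print(proj(w,c+[0,0,.03],st))
```

```text
y-ish 173.8081845613386 172.8929250343846 x 84.18948940599023 83.96068573961632
[0.51332148 0.34988791 0.016     ] [0.61010696 0.33938764 0.016     ] [0.52735952 0.48783815 0.016     ]
ring [0.56021123 0.33331513 0.19222832] [np.float64(1.0), np.float64(1.8), np.float64(1.4)]
0 [0.56021123 0.33331513 0.19222832] [499.66215418 141.32023299] [117.62940597 206.46054116]
0.005 [0.55977545 0.32833416 0.19222832] [491.8794929 143.0288057] [120.40144063 206.63654019]
0.01 [0.55933967 0.32335318 0.19222832] [484.11608843 144.73315086] [123.17227014 206.81246271]
0.015 [0.55890389 0.31837221 0.19222832] [476.37186938 146.43328413] [125.94189526 206.98830876]
0.02 [0.55846812 0.31339124 0.19222832] [468.64676474 148.12922111] [128.7103168  207.16407839]
[528.89707726 147.05732452]
```

```bash
python3 -m jog '[{"fingers":0,"x":0,"y":-0.8,"z":-5.6,"spin":9},{"fingers":0,"x":0,"y":-1.7,"z":-11.2,"spin":18},{"fingers":0,"x":0,"y":-2.5,"z":-16.8,"spin":27},{"fingers":0,"x":0,"y":-3.4,"z":-22.4,"spin":36},{"fingers":0,"x":0,"y":-4.2,"z":-28,"spin":45}]' && python3 -m jog '[{"fingers":0,"x":0,"y":-4.5,"z":-3.4,"spin":9},{"fingers":0,"x":0,"y":-9,"z":-6.8,"spin":18},{"fingers":0,"x":0,"y":-13.8,"z":-10.2,"spin":27.2},{"fingers":0.3,"x":0,"y":-13.8,"z":-10.2,"spin":27.2},{"fingers":0.3,"x":0,"y":-13.8,"z":-10.2,"spin":27.2}]'
python3 - <<'E'
from h import *
st=robot.observe();w=robot.read_camera("wrist");print(st["tool_pos"],st["time"]);print(np.round(tool(st)[:3,:3],3))
cv2.imwrite("pics/w3.png",w["color"][:,:,::-1])
print(proj(w,(.4876,-.2695,.152),st),robot.look_for("plate_top",w))
E
```

```text
time: 3.82
tool_pos: [0.5162, -0.0988, 0.4601]
tool_rot: [-0.614, 1.57, -0.143]
contact_force: [-0.5, -0.2, -0.4]
opening: 0.092
time: 4.45
tool_pos: [0.4892, -0.2664, 0.4597]
tool_rot: [1.498, 1.57, 1.499]
contact_force: [0.8, 0.5, -0.3]
opening: 0.0759
[ 0.48919629 -0.26644376  0.4597093 ] 4.45
[[ 0.    -0.001  1.   ]
 [ 0.001  1.     0.001]
 [-1.     0.001  0.   ]]
[279.40390612 200.94129872] [{'xy': [335.2, 179.9], 'conf': 0.68}, {'xy': [278.3, 190.7], 'conf': 0.57}]
```

View pics/w3.png

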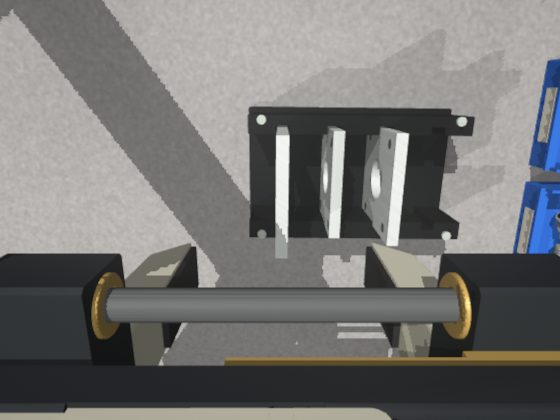

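Run:
```python
from h import *
st=robot.observe();w=robot.read_camera("wrist")
g=cv2.cvtColor(w["color"],cv2.COLOR_RGB2GRAY).astype(float)
for r in (140,180,220,250): 
    d=np.diff(g[r,265:300]);print(r,265.5+d.argmax(),265.5+d.argmin())
c=g[110:270,281];print(110+np.where(np.abs(np.diff(c))>12)[0],c[::10])
print([np.round(at_z(w,q,.152,st),4).tolist() for q in [(282,127),(281.5,258)]])
print([np.round(at_z(w,q,.074,st),4).tolist() for q in [(261,119),(462,121),(262,234),(446,236)]])
```

```text
140 274.5 288.5
180 274.5 288.5
220 274.5 287.5
250 274.5 286.5
[125 126 127 128 135 136 231 232 258 259] [ 57.  57. 167. 246. 245. 247. 244. 245. 243. 240. 243. 239. 227. 163.
 162. 122.]
[[0.4898, -0.2116, 0.152], [0.4898, -0.3175, 0.152]]
[[0.4701, -0.2099, 0.074], [0.6602, -0.2112, 0.074], [0.4698, -0.3254, 0.074], [0.6592, -0.327, 0.074]]
```

```bash
python3 -m jog '[{"fingers":0.45,"x":5,"y":-0.15,"z":0,"spin":0},{"fingers":0.45,"x":10,"y":-0.15,"z":0,"spin":0},{"fingers":0.45,"x":14,"y":-0.15,"z":0,"spin":0},{"fingers":0.45,"x":16.6,"y":-0.15,"z":0,"spin":0},{"fingers":0.45,"x":16.6,"y":-0.15,"z":0,"spin":0}]' && python3 -m jog '[{"fingers":1,"x":0,"y":0,"z":0,"spin":0},{"fingers":1,"x":0,"y":0,"z":0,"spin":0},{"fingers":1,"x":0,"y":0,"z":0,"spin":0},{"fingers":1,"x":0,"y":0,"z":0,"spin":0},{"fingers":1,"x":0,"y":0,"z":0,"spin":0}]' 30
```

```text
time: 5.22
tool_pos: [0.4892, -0.2672, 0.2922]
tool_rot: [2.461, 1.567, 2.463]
contact_force: [-0.5, -0.1, -0.7]
opening: 0.0507
time: 5.85
tool_pos: [0.4892, -0.2687, 0.294]
tool_rot: [-0.31, 1.57, -0.311]
contact_force: [-0.0, 0.1, 1.9]
opening: 0.0097
```

```bash
python3 -m jog '[{"fingers":1,"x":-1,"y":0,"z":0,"spin":0},{"fingers":1,"x":-3,"y":0,"z":0,"spin":0},{"fingers":1,"x":-5,"y":0,"z":0,"spin":0},{"fingers":1,"x":-7,"y":0,"z":0,"spin":0},{"fingers":1,"x":-9,"y":0,"z":0,"spin":0}]' && python3 -m jog '[{"fingers":1,"x":-2,"y":0,"z":0,"spin":0},{"fingers":1,"x":-3.5,"y":0,"z":0,"spin":0},{"fingers":1,"x":-4.5,"y":0,"z":0,"spin":0},{"fingers":1,"x":-5,"y":0,"z":0,"spin":0},{"fingers":1,"x":-5,"y":0,"z":0,"spin":0}]'
python3 - <<'E'
from h import *
s=robot.read_camera("scene");t=robot.read_camera("top");st=robot.observe();T=tool(st);print(st["tool_pos"]);print(np.round(T[:3,:3],3))
cv2.imwrite("pics/lift.png",s["color"][60:240,130:370,::-1].repeat(3,0).repeat(3,1))
P=np.array([.4893,-.268,st["tool_pos"][2]-.2815])
for z in (.0,.06,.14): print(z,proj(s,P+[0.005,0,z]))
E
```

```text
time: 6.48
tool_pos: [0.489, -0.2685, 0.3846]
tool_rot: [2.494, 1.57, 2.494]
contact_force: [0.4, 0.1, -1.4]
opening: 0.0098
time: 7.1
tool_pos: [0.4892, -0.2686, 0.4336]
tool_rot: [2.223, 1.571, 2.223]
contact_force: [-0.1, -0.1, -2.5]
opening: 0.0098
[ 0.48912968 -0.26857721  0.43303432]
[[-0.001  0.     1.   ]
 [ 0.001  1.    -0.   ]
 [-1.     0.001 -0.001]]
0.0 [253.23312637 132.53253391]
0.06 [252.85044069 110.19611615]
0.14 [252.30690741  78.47142156]
```

View pics/lift.png

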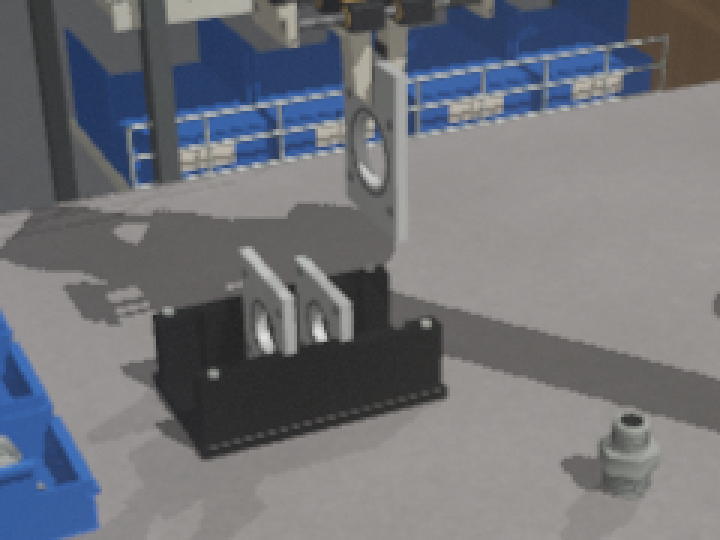

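```bash
python3 -m jog '[{"fingers":1,"x":0,"y":3.5,"z":0.4,"spin":-6},{"fingers":1,"x":0,"y":8.5,"z":1,"spin":-15},{"fingers":1,"x":0,"y":13.5,"z":1.6,"spin":-24},{"fingers":1,"x":0,"y":18.5,"z":2.3,"spin":-33},{"fingers":1,"x":0,"y":23.5,"z":2.9,"spin":-42}]' && python3 -m jog '[{"fingers":1,"x":0,"y":3.6,"z":4.1,"spin":-10},{"fingers":1,"x":0,"y":7.2,"z":8.2,"spin":-20},{"fingers":1,"x":0,"y":10.5,"z":12,"spin":-30},{"fingers":1,"x":0,"y":12.8,"z":14.5,"spin":-38},{"fingers":1,"x":0,"y":14,"z":16,"spin":-42}]' && python3 -m jog '[{"fingers":1,"x":0.5,"y":0,"z":0,"spin":0},{"fingers":1,"x":1,"y":0,"z":0,"spin":0},{"fingers":1,"x":1.5,"y":0,"z":0,"spin":0},{"fingers":1,"x":2,"y":0,"z":0,"spin":0},{"fingers":1,"x":2,"y":0,"z":0,"spin":0}]'
python3 - <<'E'
from h import *
s=robot.read_camera("scene");t=robot.read_camera("top");w=robot.read_camera("wrist");st=robot.observe();T=tool(st);print(st["tool_pos"],st["opening"],st["contact_force"]);print(np.round(T[:3,:3],4), np.degrees(np.arctan2(T[1,2],T[0,2])))
d=T[:3,:3].T@(np.array([.5465,.2017,.4135])-st["tool_pos"]);print("shift cm",d*100)
cv2.imwrite("pics/pre_s.png",s["color"][170:360,280:520,::-1].repeat(3,0).repeat(3,1))
for n,p in(("s",s),("t",t)):print(n,[(k,robot.look_for(k,p)[:1]) for k in("plate","plate_face","plate_top","lens","plate_mid","plate_low","adapter_big","adapter_small")])
C=st["tool_pos"]+T[:3,:3]@[.2215,0.0006,.005];print("face",C,proj(s,C),proj(t,C),proj(s,C+[0,0,.08]),proj(t,C+[0,0,.08]),"lens",proj(s,(.5595,.326,.192)))
E
```

```text
time: 7.82
tool_pos: [0.5182, -0.032, 0.4332]
tool_rot: [2.048, 1.57, 2.786]
contact_force: [0.9, 0.1, -1.6]
opening: 0.01
time: 8.45
tool_pos: [0.5434, 0.1791, 0.433]
tool_rot: [1.786, 1.57, -3.027]
contact_force: [-0.1, -0.8, -2.3]
opening: 0.0097
time: 9.07
tool_pos: [0.5435, 0.177, 0.4133]
tool_rot: [1.823, 1.57, -2.995]
contact_force: [0.1, -0.1, -2.9]
opening: 0.0098
[0.54353085 0.17737483 0.41395036] 0.009788096297172887 [ 0.25880878  0.96145496 -1.63628073]
[[ 5.000e-04 -9.945e-01  1.049e-01]
 [ 1.000e-04  1.049e-01  9.945e-01]
 [-1.000e+00 -5.000e-04  2.000e-04]] 83.97860313813007
shift cm [ 0.0454535  -0.04008505  2.4502357 ]
s [('plate', [{'xy': [325.9, 211.3], 'conf': 0.8}]), ('plate_face', [{'xy': [323.4, 207.9], 'conf': 0.67}]), ('plate_top', [{'xy': [324.4, 211.3], 'conf': 0.78}]), ('lens', [{'xy': [404.4, 303.1], 'conf': 0.82}]), ('plate_mid', [{'xy': [217.9, 162.4], 'conf': 0.72}]), ('plate_low', [{'xy': [237.5, 164.5], 'conf': 0.61}]), ('adapter_big', [{'xy': [337.4, 209.2], 'conf': 0.69}]), ('adapter_small', [{'xy': [223.3, 263.8], 'conf': 0.83}])]
t [('plate', [{'xy': [44.6, 202.5], 'conf': 0.55}]), ('plate_face', [{'xy': [196.7, 243.8], 'conf': 0.57}]), ('plate_top', [{'xy': [280.6, 142.4], 'conf': 0.53}]), ('lens', [{'xy': [49.1, 208.7], 'conf': 0.56}]), ('plate_mid', [{'xy': [421.7, 190.5], 'conf': 0.62}]), ('plate_low', [{'xy': [278.8, 142.3], 'conf': 0.75}]), ('adapter_big', [{'xy': [304.7, 285.6], 'conf': 0.73}]), ('adapter_small', [{'xy': [279.2, 144.2], 'conf': 0.65}])]
face [0.54356608 0.18243507 0.19245092] [335.35248317 214.86914891] [201.07618795 213.63198331] [338.90936529 175.78258152] [194.21825506 211.94536974] lens [377.16950021 264.78369867]
```

View pics/pre_s.png

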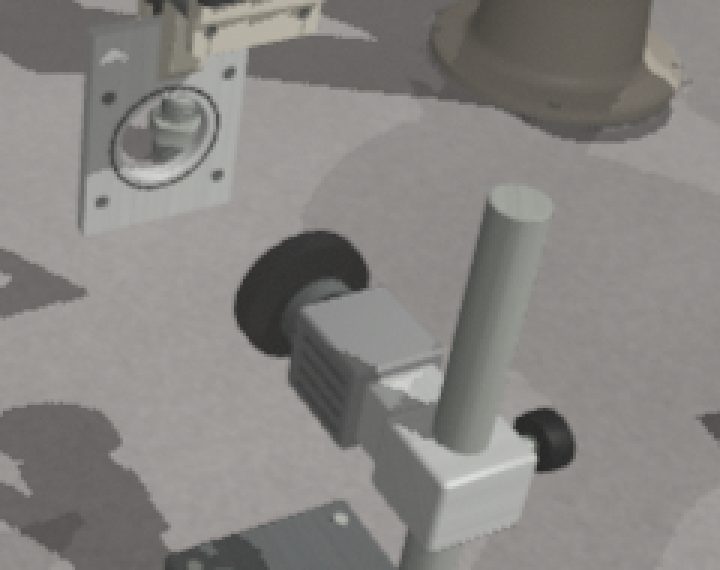

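```bash
python3 -m jog '[{"fingers":1,"x":0,"y":0,"z":0.7,"spin":0},{"fingers":1,"x":0,"y":0,"z":1.4,"spin":0},{"fingers":1,"x":0,"y":0,"z":2.1,"spin":0},{"fingers":1,"x":0,"y":0,"z":2.4,"spin":0},{"fingers":1,"x":0,"y":0,"z":2.4,"spin":0}]' && python3 -m jog '[{"fingers":1,"x":0,"y":0,"z":0,"spin":0},{"fingers":1,"x":0,"y":0,"z":0,"spin":0},{"fingers":1,"x":0,"y":0,"z":0,"spin":0},{"fingers":1,"x":0,"y":0,"z":0,"spin":0},{"fingers":1,"x":0,"y":0,"z":0,"spin":0}]'
python3 - <<'E'
from h import *
s=robot.read_camera("scene");t=robot.read_camera("top");st=robot.observe();T=tool(st);print(st["tool_pos"],st["opening"],np.abs(st["qvel"]).max(),np.degrees(np.arctan2(T[1,2],T[0,2])))
C=st["tool_pos"]+T[:3,:3]@[.2215,0.0006,.005];print("face",C,proj(s,C),"to lens",np.array([.5595,.326,.192])-C)
f=lambda i:cv2.resize(i,(400,300),interpolation=cv2.INTER_CUBIC)
cv2.imwrite("pics/fin.png",np.hstack([f(s["color"][180:330,290:490,::-1]),f(t["color"][150:270,60:220,::-1])]))
E
```

```text
time: 10.65
tool_pos: [0.5459, 0.2017, 0.4136]
tool_rot: [1.749, 1.571, -3.068]
contact_force: [0.3, -0.6, -2.4]
opening: 0.0099
time: 11.28
tool_pos: [0.546, 0.2013, 0.4137]
tool_rot: [-0.063, 1.571, 1.403]
contact_force: [0.2, 0.0, -3.3]
opening: 0.0095
[0.5459626  0.20134843 0.41372559] 0.009508947571987584 0.0022445860253869345 83.99322176594124
face [0.54588741 0.20640449 0.19222606] [341.74080403 222.32744979] to lens [ 0.01361259  0.11959551 -0.00022606]
```

View pics/fin.png

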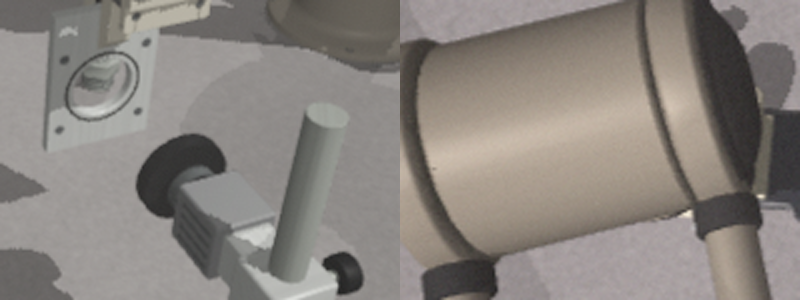

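```bash
python3 -c "
from cell import robot
print(robot.hand_in())"
```

```text
the job is handed in; nothing more can be done
None
```

The tall plate was drawn straight up out of its slot and is held upright in front of the inspection camera, O-ring side to the lens. I handed the job in at about 11.4 s. No verdict was reported.

**Last checks:**
- **Position:** by my measurements the bore centre is about 119–120 mm from the lens. It is about 1 mm off the lens axis sideways and under 1 mm in height. The lens position itself is only good to a few millimetres.
- **Squareness:** the plate faces along 84.0° in the bench plane. The camera's axis measured 84.0–84.2° from its base in the wrist picture.
- **Grip and stillness:** the fingers read 9.5–10 mm on the 10 mm plate, with the grip set to 30 N. The fastest joint speed was 0.002 rad/s.
- **Picture check:** the O-ring appeared within about 1 pixel of where I predicted it in the scene view.
- **Other plates and adapters:** the networks' positions before the final 24 mm approach matched their starts, except that in the top view they put plate_low on the small adapter. The scene view still had it in place.

**What went wrong or could not be checked:**
- **Refused move:** my first move command was refused because its rows were incomplete. It moved nothing.
- **Top camera:** the arm hid the plate from it at the end, so the final picture check rests on the scene camera alone.
- **Picture budget:** I viewed 10 pictures; one was a repeat after the refused move.

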